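# Reverse the row of strip-down parts into the assembly rack

## Task

The four parts in the full rack stand left to right in the order they came off the burner stand; they go back on in the opposite order. Move them to the empty rack in the reverse order, so that the leftmost part becomes the rightmost and so on, each standing upright in the middle of its own pocket and let go. Leave the tweezers, the hex key, the mug and the wrench where they are.

Things in the scene. Friction and masses are not known exactly. Their poses are not given: they have to be found in the camera images.
- crucible: white glazed crucible, open cup shape wider at the top: 50 mm across the rim, 36 mm across the foot, 42 mm high. Loose. Origin: centre of its underside, z along its own axis, up when it stands.
- stopper: black rubber stopper, a blunt cone 29 mm across at most, 28 mm high. Loose. Origin: centre of its underside, z along its own axis, up when it stands.
- nozzle: brass burner nozzle standing on its 16 mm hexagon foot, tapering towards the tip, 40 mm high. Loose. Origin: centre of its underside, z along its own axis, up when it stands.
- bolt: grey steel socket cap screw standing on its head: head 19 mm across and 12 mm high, thread 12 mm across, 52 mm high overall. Loose. Origin: centre of its underside, z along its own axis, up when it stands.
- block_crucible: the wooden block of the full rack in which the crucible stands at the start (the four blocks are alike, fixed, and change places from start to start); 70 x 59 x 18 mm, with a round flat-bottomed pocket 52 mm across and 5 mm deep in the middle of its top. Origin: centre of its underside, 6 mm above the bench; x and y are those of the full rack.
- block_stopper: the wooden block of the full rack in which the stopper stands at the start (the four blocks are alike, fixed, and change places from start to start); 70 x 59 x 18 mm, with a round flat-bottomed pocket 52 mm across and 5 mm deep in the middle of its top. Origin: centre of its underside, 6 mm above the bench; x and y are those of the full rack.
- block_nozzle: the wooden block of the full rack in which the nozzle stands at the start (the four blocks are alike, fixed, and change places from start to start); 70 x 59 x 18 mm, with a round flat-bottomed pocket 52 mm across and 5 mm deep in the middle of its top. Origin: centre of its underside, 6 mm above the bench; x and y are those of the full rack.
- block_bolt: the wooden block of the full rack in which the bolt stands at the start (the four blocks are alike, fixed, and change places from start to start); 70 x 59 x 18 mm, with a round flat-bottomed pocket 52 mm across and 5 mm deep in the middle of its top. Origin: centre of its underside, 6 mm above the bench; x and y are those of the full rack.
- source_rack: the full rack: flat aluminium rail 66 x 248 x 6 mm fixed on the bench with the four wooden blocks in a row on it, 60 mm apart, their top faces 24 mm above the bench, pocket floors 19 mm above it. Origin: centre of the rail's underside; x points away from the robot across the rack, y runs along the row to the left (as the robot sees it), z up. Yaw stays within 0.25 rad of the base frame.
- target_rack: the empty rack, of the same make: rail 66 x 248 x 6 mm with four wooden blocks in one body, fixed on the bench. Pocket centres at x = 0 and y = +90, +30, -30, -90 mm in its frame (left to right as the robot sees it), each pocket round, 52 mm across and 5 mm deep, its floor 19 mm and the rim 24 mm above the bench. Origin: centre of the rail's underside; axes as for the full rack. It lies to the left or to the right of the full rack.
- tweezers: steel tweezers lying on the bench on the robot's side of the racks, 134 x 22 x 8 mm. A bystander, to be left where it is. Origin: centre of its underside.
- hex_key: bent steel hex key lying on the bench on the robot's side of the racks, 94 x 36 x 7 mm. A bystander, to be left where it is. Origin: centre of its underside.
- mug: steel mug full of glass tubes, beyond the racks, 138 mm high, 105 mm over the handle, 71 mm across. A bystander, to be left where it is. Origin: centre of its underside.
- wrench: large combination wrench lying beyond the racks, 168 x 34 x 8 mm. A bystander, to be left where it is. Origin: centre of its underside.
Not all that is in view belongs to the job. Of the things shaped like the stopper, the black one is meant.

How it is judged:
By the outcome, as a careful person would: the job done as asked, in the order asked, and still so for the second after the job is handed in, with the robot touching nothing.
It also fails if it takes over 109 s, if anything falls off the work surface, if the arm or the gripper's body presses on something with over 40 N, if the wrist force passes 120 N, or if a joint passes its speed limit or range.

## Robot

A 6-joint arm with a two-finger parallel gripper is mounted at the origin on a cart in front of the work surface, level with it; the furniture and walls round the work are solid. World frame = base frame: x ahead of the robot, y to its left, z up, the work surface at z = 0. Lengths are in m, angles in rad, forces in N, time in s.
With the tool pointing down it reaches from about 0.275 to 0.875 m from the base axis. Payload 12.5 kg.
Tool frame: the origin (TCP) lies at the very end of the fingers, on their centre line; the grasp point (between the pads) lies 19 mm behind it; z points along the fingers, y is the line along which they close (so a half turn about z gives the same grasp; the last joint's range is limited). The gripper opens to 85 mm and grips with 20 to 120 N. Pads are 22 mm wide; open, the fingers measure 114 mm over their backs; the gripper's body (76 mm by 85 mm) begins 54 mm behind the grasp point. The pads swing forward as they close: fully open they stand 13 mm farther back than shut.
Start: joints at [-1.319, 0.351, 1.652, -0, 1.139, -0.085], TCP at [0.182, -0.519, 0.231] pointing down, gripper open.
Joint ranges: [-2.75, 2.75], [-0.79, 2.1], [0.01, 2.65], [-1.57, 4.71], [0.07, 3.14], [-2.87, 2.87]. Speed limits (rad/s): [2.22, 2.22, 2.79, 3.14, 3.14, 3.14].

## Interface

Orientations are given as a rotation vector (axis times angle).
In Python, from bench import readout, optics, r gives the robot as it stands.
- The arm moves only by the tool servo_tool, never from a script. Its argument "increments" is one flat list of numbers, 5 for each row, row after row: the shift along the tool's x, y, z in cm, then the turn about the tool's z in degrees, then the closure, from 0 (fully open) to 1 (shut). A call has 1 to 12 rows; each row shifts and turns the commanded pose from where the row before left it, along the tool's axes as they then stand; what a row does not reach is not made up. A row lasts 1/8 s, in which the tool goes at most 62.5 mm and 10.7 degrees, less where a joint would pass 70% of its speed; a pose out of reach is approached as far as the arm can. A call with a gripper value outside its range is refused whole. The fingers move at their own pace and stop on an object; "grip_force" is the grip in N (left out, the last holds). Time passes only in rows, so rows that do not move let the fingers close. It gives the time, the measured TCP pose, the force, the opening and the grip force at its end, in the units of the state.
- readout.observe(): the state, without advancing time (a new reading comes with each control period).
- optics.grab_frame(name): name is "scene" or "top" or "wrist"; returns (picture, depth): 420x560x3 uint8, blue, green, red; 420x560 float32, m along the optical axis (not along the pixel's ray), 0 where there is no reading.
- optics.get_calibration(name): a dict with "fx", "fy", "cx", "cy" (pixels), "R" (3x3) and "t" (3): a world point X has camera coordinates R X + t; the wrist camera has in their place "mount" (4x4, takes a point from camera to tool coordinates, whose origin is the TCP and whose axes are the flange's). Camera axes: x right, y down, z forward; pixel columns grow to the right and rows downward; lengths in m; the calibration is good to about 2 mm. A picture is of the moment at which its call begins: read the wrist's pose just before it. get_calibration takes no time and is no camera call.
- r.finish_job(): hands the job in; it is judged then, once.
The state is a dict: "time_s": time; "joint_pos": joint angles; "joint_vel": joint speeds; "joint_torque": joint torques, N m; "tool_pos": TCP position; "tool_rot": TCP orientation; "wrist_force": force on the tool from outside, world axes, zero at the start; "torque": the same for the moment, N m; "grip_width": finger opening in m; "grasp_force": force on a finger pad.
Only numpy, scipy, OpenCV 4.12 (cv2) and the standard library are available. Lean on these libraries where they do the work, as an engineer would, in place of code of your own. Each camera call takes 0.05 s, during which the arm holds its last target. There are 200 camera calls.

## Working session

There is one attempt and no reset: what is moved stays moved. The work goes in short steps, Python scripts to look and compute and a tool call to move; the robot and the scene stay as the last step left them, time stands still between calls to the robot, and variables do not carry over. Pictures are saved under pics/ and viewed, at most 14 in all, crops included, and the job is handed in when it is done.

Besides the shell and the picture viewer there is one more tool, called after "Call:" as a command line: name --argument value ..., lists and objects as JSON in quotes. servo_tool: Moves the arm, as the interface text tells. Its arguments: {"type":"object","properties":{"increments":{"type":"array"},"grip_force":{"type":"number"}},"required":["increments"]}

```bash
ls; mkdir -p pics
python3 - <<'E'
from bench import readout, optics, r
import cv2,numpy as np
s=readout.observe();print({k:np.round(v,3) for k,v in s.items()})
for n in("scene","top"):
    p,d=optics.grab_frame(n);cv2.imwrite(f"pics/{n}0.png",p);np.save(f"{n}d.npy",d)
    c=optics.get_calibration(n);print(n,c)
print(optics.get_calibration("wrist"))
E
```

```text
pics
{'time_s': np.float64(0.0), 'joint_pos': array([-1.319,  0.351,  1.652, -0.   ,  1.139, -0.085]), 'joint_vel': array([-0.   ,  0.001,  0.001,  0.   ,  0.001,  0.001]), 'joint_torque': array([-1.000e-03, -5.061e+01, -2.914e+01, -0.000e+00,  5.000e-03,
        0.000e+00]), 'tool_pos': array([ 0.182, -0.519,  0.231]), 'tool_rot': array([-3.096, -0.526,  0.   ]), 'wrist_force': array([-0.031,  0.14 ,  0.174]), 'torque': array([-0.031,  0.024,  0.054]), 'grasp_force': np.float64(0.0), 'grip_width': np.float64(0.085)}
scene {'fx': 471.30335992713003, 'fy': 471.30335992713003, 'cx': 278.6365927085119, 'cy': 218.59984875785264, 'R': array([[-0.71813621, -0.69584035,  0.00930593],
       [-0.30819553,  0.30602419, -0.90075785],
       [ 0.62393581, -0.64973488, -0.43422194]]), 't': array([0.4160667 , 0.23068117, 0.69380205])}
top {'fx': 430.91346798095714, 'fy': 430.91346798095714, 'cx': 283.61575157816634, 'cy': 216.80692337581948, 'R': array([[-0.0269231 , -0.99956955,  0.01165613],
       [-0.99680117,  0.02596712, -0.07558536],
       [ 0.07525014, -0.01365383, -0.99707121]]), 't': array([0.00584262, 0.56970848, 0.85547989])}
{'fx': 371.13506943146433, 'fy': 371.13506943146433, 'cx': 280.3073582864693, 'cy': 213.0035959852767, 'mount': array([[ 9.79448525e-04, -9.55162536e-01, -2.96080346e-01,
         7.49783149e-02],
       [ 9.99998861e-01,  1.27557250e-03, -8.06982488e-04,
        -4.50199478e-04],
       [ 1.14847139e-03, -2.96079218e-01,  9.55162697e-01,
        -1.42233252e-01],
       [ 0.00000000e+00,  0.00000000e+00,  0.00000000e+00,
         1.00000000e+00]])}
```

View pics/top0.png

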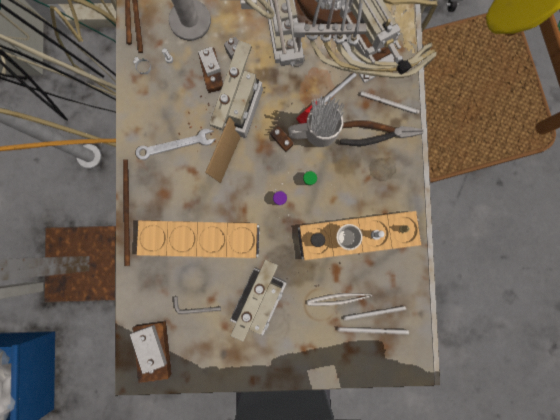

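View pics/scene0.png

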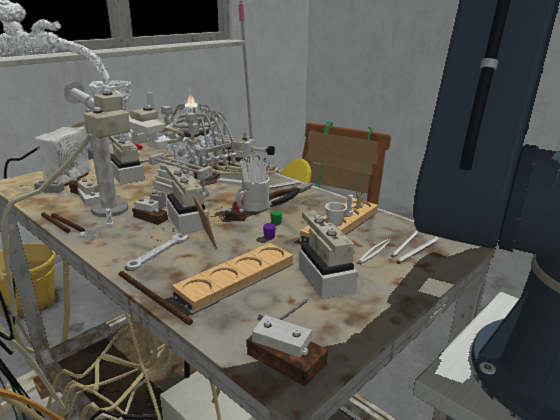

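The top view shows the empty rack on the left, with pockets near (152,239), (182,239), (212,239) and (243,239). The full rack is on the right: stopper (317,240), crucible (348,237), and two slim parts at (377,235) and (402,230). A clamp-like block sits near (258,300). The scene view agrees with this layout.

```bash
cat > h.py <<'E'
import cv2,numpy as np
from bench import readout, optics, r
from scipy.spatial.transform import Rotation as Ro
def world(n,d,s=None):
    c=optics.get_calibration(n);v,u=np.mgrid[:420,:560]
    P=np.stack([(u-c['cx'])/c['fx']*d,(v-c['cy'])/c['fy']*d,d],-1)
    if n=='wrist':
        m=c['mount'];P=P@m[:3,:3].T+m[:3,3]
        return P@Ro.from_rotvec(s['tool_rot']).as_matrix().T+s['tool_pos']
    return (P-c['t'])@c['R']
E
python3 - <<'E'
from h import *
d=np.load('topd.npy');W=world('top',d)
for u,v in [(152,239),(182,239),(212,239),(243,239),(317,240),(348,237),(377,235),(402,230),(258,300),(268,275),(320,120)]: print(u,v,np.round(W[v,u],3))
z=W[...,2]
# rack top mask -> minAreaRect in world
for n,sl in(('tgt',slice(130,268)),('src',slice(290,430))):
    m=np.zeros(z.shape,bool);m[205:270,sl]=True
    m&=(z>.017)&(z<.030)&(d>0)
    P=W[m][:,:2];print(n,m.sum(),cv2.minAreaRect((P*1000).astype(np.float32)))
for ux in (slice(230,290),):
    q=W[258:345,ux].reshape(-1,3);q=q[q[:,2]>.03];print('clamp',q.min(0),q.max(0))
q=W[130:205,210:430].reshape(-1,3);q=q[q[:,2]>.02];print('beyond',q.min(0),q.max(0))
p=cv2.imread('pics/top0.png');cv2.imwrite('pics/crop.png',cv2.resize(p[195:275,290:430],None,fx=5,fy=5,interpolation=cv2.INTER_CUBIC))
E
```

```text
152 239 [0.532 0.259 0.018]
182 239 [0.53  0.198 0.019]
212 239 [0.528 0.137 0.019]
243 239 [0.527 0.074 0.018]
317 240 [ 0.52  -0.073  0.046]
348 237 [ 0.525 -0.139  0.022]
377 235 [ 0.527 -0.189  0.062]
402 230 [ 0.536 -0.245  0.038]
258 300 [0.414 0.042 0.114]
268 275 [0.458 0.023 0.114]
320 120 [ 0.743 -0.081  0.105]
tgt 3884 ((519.0257568359375, 164.48895263671875), (248.61524963378906, 92.4569320678711), 86.63356018066406)
src 3257 ((529.003173828125, -162.56402587890625), (70.07282257080078, 241.27496337890625), 5.772691249847412)
clamp [ 0.34129422 -0.0100899   0.03155525] [0.50366839 0.10067755 0.89596788]
beyond [ 0.50366839 -0.12179556  0.02001348] [0.75021561 0.13183729 0.89596788]
```

View pics/crop.png

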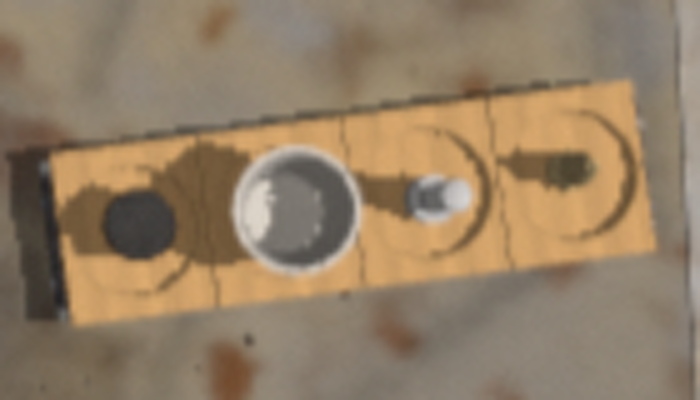

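The crop shows, left to right: stopper (140,222), crucible (296,208), steel bolt (440,198) and brass nozzle (570,168). In the empty rack, left to right, the order must therefore be nozzle, bolt, crucible, stopper. I'll turn the gripper so it closes across the rack, then take a closer look.

Call:
servo_tool --increments '[0,0,0,-9.6,0,0,0,0,-9.6,0,0,0,0,-9.6,0,0,0,0,-9.6,0,0,0,0,-9.6,0,0,0,0,-9.6,0,0,0,0,-9.6,0,0,0,0,-9.4,0]' --grip_force 40

```text
time_s: 1.1
tool_pos: [0.1817, -0.5189, 0.231]
tool_rot: [-2.097, -2.338, -0.001]
wrist_force: [-0.5, 0.1, 0.1]
grip_width: 0.0855
grasp_force: 0.0
```

Call:
servo_tool --increments '[3,3.2,0,0,0,3,3.2,0,0,0,3,3.2,0,0,0,3,3.2,0,0,0,3,3.2,0,0,0,3,3.2,0,0,0,3,3.2,0,0,0,3,3.2,0,0,0,3,3.2,0,0,0,3,3.2,0,0,0,3,3.2,0,0,0,2,3.2,0,0,0]'

```text
time_s: 2.6
tool_pos: [0.5285, -0.13, 0.2311]
tool_rot: [-2.103, -2.333, 0.0]
wrist_force: [-0.6, -1.0, 1.0]
grip_width: 0.0854
grasp_force: 0.0
```

Run:
```python
from h import *
s=readout.observe();p,d=optics.grab_frame('wrist')
cv2.imwrite('pics/w1.png',p);np.save('w1.npy',d)
W=world('wrist',d,s);z=W[...,2];ok=d>0
m=ok&(z>.0215)&(z<.027)
n,l,st,c=cv2.connectedComponentsWithStats(m.astype(np.uint8))
k=1+np.argmax(st[1:,4]);P=W[l==k][:,:2]
print('rack',st[k],cv2.minAreaRect((P*1000).astype(np.float32)))
m=(ok&(z>.031)&(z<.09)).astype(np.uint8)
n,l,st,c=cv2.connectedComponentsWithStats(m)
for i in range(1,n):
    if st[i,4]>40:
        Q=W[l==i];t=Q[Q[:,2]>Q[:,2].max()-.006];print(st[i],np.round(Q.min(0),3),np.round(Q.max(0),3),'topmid',np.round((t.min(0)+t.max(0))/2,4),np.round(t.mean(0),4))
```

```text
rack [ 239   88   79  233 7559] ((528.835205078125, -164.72189331054688), (70.20873260498047, 239.23208618164062), 5.833598613739014)
[ 137    0   71   34 1276] [ 0.397 -0.011  0.031] [0.452 0.015 0.09 ] topmid [0.4253 0.0007 0.0869] [0.431  0.0006 0.0866]
[ 485   87   75  134 5046] [ 0.714 -0.129  0.031] [ 0.77  -0.022  0.09 ] topmid [ 0.7348 -0.0933  0.087 ] [ 0.7294 -0.0944  0.0867]
[263 107  34  34 896] [ 0.507 -0.089  0.044] [ 0.536 -0.061  0.049] topmid [ 0.5213 -0.0752  0.0462] [ 0.5214 -0.0749  0.0466]
[ 249  168   57   55 1486] [ 0.501 -0.16   0.031] [ 0.55  -0.11   0.063] topmid [ 0.5254 -0.1352  0.0603] [ 0.5254 -0.1369  0.0603]
[268 240  15  30 358] [ 0.522 -0.201  0.031] [ 0.537 -0.188  0.072] topmid [ 0.5292 -0.1947  0.0695] [ 0.5292 -0.1941  0.0702]
[273 294  14  22 216] [ 0.533 -0.255  0.031] [ 0.546 -0.244  0.06 ] topmid [ 0.5395 -0.2517  0.057 ] [ 0.5394 -0.2511  0.057 ]
```

View pics/w1.png

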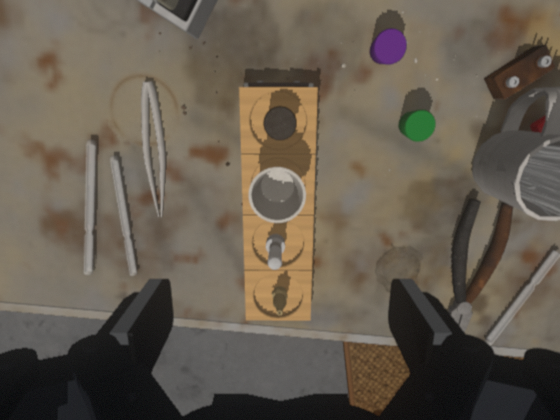

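Wrist view: stopper at (280,123), crucible (277,193), bolt (276,248), nozzle (280,298). The tweezers are at (155,150), away from the row. I'll take the nozzle first.

Call:
servo_tool --increments '[-4.1,0,0,0,0,-4.1,0,0,0,0,-4,-0.1,0,0,0,0,0,5,0,0,0,0,5,0,0,0,0,5,0,0,0,0,4,0,0,0,0,1.4,0,0,0,0,0,0,0]'

```text
time_s: 3.78
tool_pos: [0.5393, -0.2529, 0.0272]
tool_rot: [-2.104, -2.332, 0.0]
wrist_force: [0.6, -0.6, 0.7]
grip_width: 0.0851
grasp_force: 0.0
```

Call:
servo_tool --increments '[0,0,0,0,1,0,0,0,0,1,0,0,0,0,1,0,0,0,0,1,0,0,0,0,1,0,0,0,0,1,0,0,0,0,1,0,0,0,0,1]'

```text
time_s: 4.78
tool_pos: [0.5395, -0.253, 0.0278]
tool_rot: [2.104, 2.332, 0.0]
wrist_force: [-1.1, 0.5, 6.1]
grip_width: 0.0121
grasp_force: 39.2
```

Call:
servo_tool --increments '[0,0,-2,0,1,0,0,-4,0,1,0,0,-6,0,1,0,0,-6,0,1,5.6,0.4,0,0,1,5.6,0.4,0,0,1,5.6,0.4,0,0,1,5.6,0.5,0,0,1,5.6,0.5,0,0,1,5.6,0.5,0,0,1,5.6,0.5,0,0,1,5.6,0.5,0,7,1]'

```text
time_s: 6.28
tool_pos: [0.5298, 0.1983, 0.2086]
tool_rot: [2.245, 2.197, 0.002]
wrist_force: [-0.5, -0.3, 0.5]
grip_width: 0.0124
grasp_force: 39.2
```

Call:
servo_tool --increments '[0,0,0,0,1,0,0,0,0,1]'

```text
time_s: 6.52
tool_pos: [0.53, 0.1962, 0.2079]
tool_rot: [2.241, 2.201, 0.0]
wrist_force: [-0.6, -0.2, -0.7]
grip_width: 0.0122
grasp_force: 39.2
```

Run:
```python
from h import *
s=readout.observe();print(s['tool_pos'],s['tool_rot'],s['grip_width'],s['grasp_force'])
p,d=optics.grab_frame('wrist')
cv2.imwrite('pics/w2.png',p);np.save('w2.npy',d)
W=world('wrist',d,s);np.save('W2.npy',W);z=W[...,2];ok=d>0
m=ok&(z>.0215)&(z<.027)
n,l,st,c=cv2.connectedComponentsWithStats(m.astype(np.uint8))
for k in np.argsort(-st[1:,4])[:3]+1:
    P=W[l==k][:,:2];print('rack',st[k],cv2.minAreaRect((P*1000).astype(np.float32)))
m=(ok&(z>.014)&(z<.0212)).astype(np.uint8)
n,l,st,c=cv2.connectedComponentsWithStats(m)
for i in range(1,n):
    if st[i,4]>300:
        Q=(W[l==i][:,:2]*1000).astype(np.float32);print(st[i],cv2.minEnclosingCircle(Q),Q.mean(0))
m=ok&(z>.05)&(W[...,0]<.53)&(W[...,1]<.14)
if m.any():print('clamp',W[m].min(0),W[m].max(0))
```

```text
[0.52997763 0.19616366 0.2078947 ] [2.24092165e+00 2.20130044e+00 1.73509661e-04] 0.012215369743961257 39.23908011218373
rack [ 244   79   85  197 7038] ((531.1967163085938, 196.29193115234375), (180.52320861816406, 70.0023422241211), 87.24556732177734)
rack [119 283  95  40 333] ((415.0014953613281, 79.88966369628906), (2.2841310501098633, 98.31669616699219), 63.92158889770508)
rack [ 71  73  23  73 245] ((363.3509216308594, 265.4376220703125), (2.120497703552246, 59.38661193847656), 5.244004726409912)
[ 255   85   61   63 2926] ((534.1547241210938, 256.9231872558594), 26.037921905517578) [534.141  257.2809]
[ 254  157   58   56 2480] ((531.20703125, 196.39047241210938), 26.048717498779297) [531.20557 196.7434 ]
[ 254  222   54   43 1789] ((527.9131469726562, 135.69815063476562), 26.302953720092773) [528.16595 139.53862]
[496 244  64  49 334] ((771.0596923828125, 102.74662780761719), 33.793216705322266) [758.6672  111.07892]
[122 280  94  39 420] ((414.23565673828125, 79.01532745361328), 49.72764587402344) [414.66705  80.02595]
[467 347  34  25 343] ((743.5355224609375, -1.4802134037017822), 17.173954010009766) [741.9362      3.7891426]
clamp [0.34386743 0.02599905 0.05001593] [0.44545459 0.09733654 0.11541501]
```

View pics/w2.png

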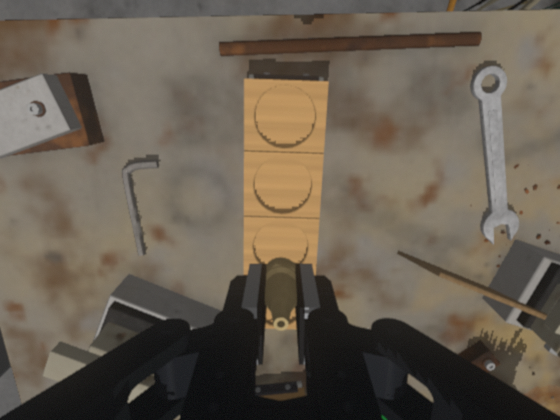

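The wrist view shows the target pockets at (285,115), (283,185) and (280,245), with the nozzle upright between the fingers, tip at (282,323). The hex key (135,200) and the wrench (490,150) are off to the sides. Next I'll check how the part sits in the gripper.

Run:
```python
from h import *
W=np.load('W2.npy')
for v in range(256,332,6): print(v,np.round(W[v,270:296:4]-[.53,.1962,.2079],3).tolist()[::2])
```

```text
256 [[-0.012, -0.07, -0.189], [-0.004, -0.07, -0.189], [0.004, -0.071, -0.19], [0.011, -0.07, -0.189]]
262 [[-0.005, 0.007, -0.008], [-0.001, 0.01, -0.002], [0.002, 0.008, -0.005], [0.011, -0.078, -0.191]]
268 [[-0.005, 0.007, -0.001], [-0.002, 0.008, 0.001], [0.002, 0.008, -0.0], [0.005, 0.007, -0.001]]
274 [[-0.005, 0.006, 0.001], [-0.001, 0.008, 0.006], [0.002, 0.006, 0.003], [0.005, 0.005, 0.0]]
280 [[-0.005, 0.007, 0.009], [-0.001, 0.008, 0.011], [0.002, 0.008, 0.011], [0.005, 0.006, 0.007]]
286 [[-0.005, 0.007, 0.014], [-0.001, 0.007, 0.015], [0.002, 0.007, 0.014], [0.005, 0.005, 0.012]]
292 [[-0.005, 0.005, 0.016], [-0.001, 0.006, 0.017], [0.002, 0.006, 0.017], [0.005, 0.004, 0.014]]
298 [[-0.004, 0.004, 0.019], [-0.001, 0.005, 0.021], [0.002, 0.004, 0.019], [0.005, 0.003, 0.017]]
304 [[-0.004, 0.003, 0.021], [-0.001, 0.004, 0.022], [0.001, 0.003, 0.022], [0.005, 0.001, 0.018]]
310 [[-0.005, 0.0, 0.021], [-0.001, 0.004, 0.026], [0.001, 0.004, 0.027], [0.011, -0.13, -0.189]]
316 [[-0.014, -0.137, -0.189], [-0.001, 0.003, 0.029], [0.001, 0.003, 0.029], [0.011, -0.136, -0.188]]
322 [[-0.014, -0.143, -0.189], [-0.001, -0.0, 0.027], [0.001, 0.002, 0.031], [0.011, -0.142, -0.186]]
328 [[-0.014, -0.148, -0.185], [-0.001, -0.0, 0.031], [0.001, -0.001, 0.03], [0.011, -0.148, -0.185]]
```

Call:
servo_tool --increments '[3,0.1,0,1.7,1,3,0.2,0,0,1,0,0,5,0,1,0,0,5,0,1,0,0,4,0,1,0,0,2,0,1,0,0,1,0,1,0,0,0.5,0,1,0,0,0,0,1]'

```text
time_s: 7.7
tool_pos: [0.5356, 0.2564, 0.0331]
tool_rot: [2.275, 2.166, 0.002]
wrist_force: [-0.3, -0.0, -1.3]
grip_width: 0.0126
grasp_force: 39.2
```

Call:
servo_tool --increments '[0,-0.1,0.2,0,1,0,0,0.2,0,1,0,0,0,0,1,0,0,0,0,1]'

```text
time_s: 8.2
tool_pos: [0.5342, 0.2564, 0.0284]
tool_rot: [2.275, 2.166, 0.0]
wrist_force: [-0.5, -0.1, 0.1]
grip_width: 0.0124
grasp_force: 39.2
```

Call:
servo_tool --increments '[0,0,0.05,0,1,0,0,0,0,0.8,0,0,0,0,0.6,0,0,0,0,0.3,0,0,0,0,0,0,0,0,0,0,0,0,0,0,0,0,0,-3,0,0,0,0,-5,0,0,0,0,-6,0,0,0,0,-4,0,0]'

```text
time_s: 9.57
tool_pos: [0.5345, 0.2566, 0.2107]
tool_rot: [2.274, 2.166, 0.004]
wrist_force: [0.8, 0.0, -0.7]
grip_width: 0.0853
grasp_force: 0.0
```

Call:
servo_tool --increments '[-5.6,0.2,0,0,0,-5.6,0.2,0,0,0,-5.6,0.2,0,0,0,-5.6,0.2,0,0,0,-5.6,0.2,0,0,0,-5.6,0.2,0,0,0,-5.6,0.2,0,0,0,-5.6,0.2,0,0,0,0,0,0,-8.7,0,0,0,0,0,0]'

```text
time_s: 10.82
tool_pos: [0.528, -0.1922, 0.2077]
tool_rot: [-2.106, -2.331, 0.0]
wrist_force: [-0.9, 0.6, -0.9]
grip_width: 0.0852
grasp_force: 0.0
```

Call:
servo_tool --increments '[-0.2,0.1,5,0,0,0,0,5,0,0,0,0,4,0,0,0,0,2.5,0,0,0,0,1.3,0,0,0,0,0,0,1,0,0,0,0,1,0,0,0,0,1,0,0,0,0,1,0,0,0,0,1,0,0,0,0,1,0,0,0,0,1]'

```text
time_s: 12.32
tool_pos: [0.53, -0.194, 0.031]
tool_rot: [2.103, 2.331, 0.001]
wrist_force: [-3.3, 1.5, 10.7]
grip_width: 0.0109
grasp_force: 64.4
```

Call:
servo_tool --increments '[0,0,0,0,1,0,0,-2,0,1,0,0,-4,0,1,0,0,-6,0,1,0,0,-6,0,1]'

```text
time_s: 12.95
tool_pos: [0.5291, -0.1936, 0.2119]
tool_rot: [2.104, 2.333, -0.0]
wrist_force: [0.2, -0.1, 0.3]
grip_width: 0.0107
grasp_force: 62.8
```

Call:
servo_tool --increments '[4.85,0.5,0,0,1,4.85,0.5,0,0,1,4.85,0.5,0,0,1,4.85,0.5,0,0,1,4.85,0.5,0,0,1,4.85,0.5,0,0,1,4.85,0.5,0,0,1,4.85,0.6,0,0,1,0,0,0,8.7,1,0,0,0,0,1,0,0,0,0,1]'

```text
time_s: 14.32
tool_pos: [0.5304, 0.1959, 0.2099]
tool_rot: [2.273, 2.169, 0.0]
wrist_force: [-0.1, 0.3, -0.7]
grip_width: 0.0109
grasp_force: 62.8
```

```bash
cat > look.py <<'E'
import sys
from h import *
s=readout.observe();T=s['tool_pos'];print(np.round(T,4),np.round(s['tool_rot'],3),s['grip_width'])
p,d=optics.grab_frame('wrist');cv2.imwrite(f'pics/{sys.argv[1]}.png',p)
W=world('wrist',d,s);np.save('W.npy',W);z=W[...,2];ok=d>0
print('standing:')
m=(ok&(z>.03)&(z<.1)&(abs(W[...,0]-.53)<.06)).astype(np.uint8)
n,l,st,c=cv2.connectedComponentsWithStats(m)
for i in range(1,n):
    if st[i,4]>40:
        Q=W[l==i];t=Q[Q[:,2]>Q[:,2].max()-.006];print(np.round(Q.min(0),3),np.round(Q.max(0),3),'topmid',np.round((t.min(0)+t.max(0))/2,4))
print('pockets:')
m=(ok&(z>.014)&(z<.0212)&(abs(W[...,0]-.53)<.06)).astype(np.uint8)
n,l,st,c=cv2.connectedComponentsWithStats(m)
for i in range(1,n):
    if st[i,4]>500: print(st[i,4],cv2.minEnclosingCircle((W[l==i][:,:2]*1000).astype(np.float32)))
D=W-T;m=ok&(abs(D[...,0])<.03)&(D[...,1]>-.04)&(D[...,1]<.04)&(D[...,2]>-.05)&(D[...,2]<.05)
print('held, per height rel TCP:')
for h in np.arange(-.05,.05,.004):
    q=D[m&(D[...,2]>=h)&(D[...,2]<h+.004)]
    if len(q)>3: print(round(h,3),len(q),np.round(q[:,:2].min(0),3),np.round(q[:,:2].max(0),3))
E
python3 look.py w3
```

```text
[0.5304 0.1959 0.2099] [2.273 2.169 0.   ] 0.010941573195303976
standing:
[0.527 0.251 0.036] [0.54  0.264 0.06 ] topmid [0.5334 0.2576 0.0568]
pockets:
2602 ((534.1484985351562, 256.85662841796875), 26.018964767456055)
2452 ((531.10400390625, 196.5715789794922), 25.99626922607422)
1732 ((528.1818237304688, 136.19747924804688), 25.884517669677734)
held, per height rel TCP:
-0.014 41 [-0.008  0.004] [0.007 0.009]
-0.01 108 [-0.007  0.005] [0.007 0.009]
-0.006 104 [-0.006  0.006] [0.005 0.009]
-0.002 340 [-0.006  0.001] [0.005 0.009]
0.002 218 [-0.018  0.001] [0.017 0.012]
0.006 429 [-0.019  0.001] [0.018 0.013]
0.01 429 [-0.019  0.002] [0.019 0.012]
0.014 510 [-0.019  0.001] [0.019 0.012]
0.018 551 [-0.019  0.001] [0.019 0.012]
0.022 581 [-0.019  0.001] [0.019 0.013]
0.026 668 [-0.019  0.001] [0.019 0.012]
0.03 496 [-0.019 -0.011] [0.019 0.012]
0.034 1090 [-0.014 -0.012] [0.015 0.013]
0.038 1364 [-0.026 -0.009] [0.026 0.014]
0.042 1164 [-0.03 -0.01] [0.03  0.015]
0.046 1570 [-0.03  -0.012] [0.03  0.015]
```

View pics/w3.png

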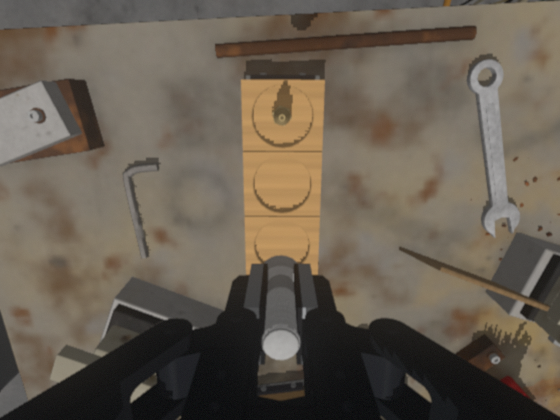

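The nozzle stands upright, centred in the left pocket at (282,117). The bolt is held vertically, end at (281,345), so I'll place it now.

Call:
servo_tool --increments '[0.1,0.1,4,0,1,0,0,5,0,1,0,0,4,0,1,0,0,3,0,1,0,0,1.4,0,1,0,0,0.2,0,1,0,0,0,0,1,0,0,0,0,1]'

```text
time_s: 15.38
tool_pos: [0.532, 0.1975, 0.0349]
tool_rot: [2.274, 2.166, 0.002]
wrist_force: [-1.0, -0.0, -0.3]
grip_width: 0.0108
grasp_force: 62.8
```

Call:
servo_tool --increments '[0,-0.1,0.2,0,1,0,0,0.1,0,1,0,0,0,0,1,0,0,0,0,1]'

```text
time_s: 15.88
tool_pos: [0.5304, 0.1975, 0.0311]
tool_rot: [-2.275, -2.166, -0.0]
wrist_force: [-2.3, 0.2, 5.4]
grip_width: 0.0107
grasp_force: 64.1
```

Call:
servo_tool --increments '[0,0,0,0,0.8,0,0,0,0,0.6,0,0,0,0,0.3,0,0,0,0,0,0,0,0,0,0,0,0,0,0,0,0,0,-3,0,0,0,0,-5,0,0,0,0,-6,0,0,0,0,-4,0,0]'

```text
time_s: 17.12
tool_pos: [0.5307, 0.1975, 0.2136]
tool_rot: [2.274, 2.166, 0.003]
wrist_force: [-0.6, 0.7, 0.4]
grip_width: 0.0856
grasp_force: 0.0
```

Call:
servo_tool --increments '[-5.55,0.2,0,0,0,-5.55,0.2,0,0,0,-5.55,0.2,0,0,0,-5.55,0.2,0,0,0,-5.55,0.2,0,0,0,-5.5,0.1,0,0,0,0,0,0,-8.7,0,0,0,0,0,0,0,0,0,0,0]'

```text
time_s: 18.25
tool_pos: [0.5251, -0.1347, 0.2108]
tool_rot: [-2.107, -2.33, -0.0]
wrist_force: [-0.4, 0.5, -0.8]
grip_width: 0.0855
grasp_force: 0.0
```

Call:
servo_tool --increments '[0,0,5,0,0,0,0,5,0,0,0,0,4,0,0,0,0,2.5,0,0,0,0,1.3,0,0,0,0,0,0,0,0,0,0,0,1,0,0,0,0,1,0,0,0,0,1,0,0,0,0,1,0,0,0,0,1,0,0,0,0,1]' --grip_force 40

```text
time_s: 19.75
tool_pos: [0.5258, -0.1354, 0.0341]
tool_rot: [2.103, 2.331, 0.001]
wrist_force: [-1.1, 0.8, 8.8]
grip_width: 0.047
grasp_force: 39.6
```

Call:
servo_tool --increments '[0,0,-1,0,1,0,0,-3,0,1,0,0,-5,0,1,0,0,-5,0,1,0,0,-4,0,1,0,0,0,0,1]'

```text
time_s: 20.5
tool_pos: [0.5263, -0.1356, 0.2164]
tool_rot: [2.1, 2.328, 0.004]
wrist_force: [-0.2, 1.1, -0.8]
grip_width: 0.0466
grasp_force: 41.2
```

Call:
servo_tool --increments '[4.5,0.5,0,0,1,4.5,0.5,0,0,1,4.5,0.5,0,0,1,4.5,0.5,0,0,1,4.5,0.5,0,0,1,4.5,0.5,0,0,1,0,0,0,8.7,1,0,0,0,0,1,0,0,0,0,1]'

```text
time_s: 21.62
tool_pos: [0.527, 0.136, 0.2124]
tool_rot: [-2.272, -2.169, 0.001]
wrist_force: [-0.2, 0.8, -0.9]
grip_width: 0.0472
grasp_force: 41.2
```

```bash
python3 look.py w4
```

```text
[0.527  0.136  0.2124] [-2.272e+00 -2.169e+00  1.000e-03] 0.047161885014579394
standing:
[0.526 0.25  0.03 ] [0.54  0.264 0.06 ] topmid [0.5336 0.2569 0.0573]
[0.52  0.187 0.03 ] [0.539 0.206 0.073] topmid [0.5294 0.1965 0.07  ]
[ 0.508 -0.085  0.031] [ 0.536 -0.06   0.048] topmid [ 0.5218 -0.0729  0.0451]
pockets:
2995 ((534.0889892578125, 257.2379150390625), 26.057601928710938)
2436 ((531.0958862304688, 197.0452880859375), 26.053354263305664)
2420 ((528.0977783203125, 136.3459930419922), 26.37316131591797)
622 ((525.6351318359375, 79.24004364013672), 25.806026458740234)
held, per height rel TCP:
-0.014 2228 [-0.017 -0.016] [0.015 0.019]
-0.01 814 [-0.017 -0.017] [0.016 0.02 ]
-0.006 729 [-0.018 -0.018] [0.017 0.02 ]
-0.002 847 [-0.024 -0.019] [0.023 0.021]
0.002 997 [-0.028 -0.019] [0.03  0.021]
0.006 1213 [-0.03 -0.02] [0.03  0.022]
0.01 1399 [-0.03  -0.021] [0.03  0.023]
0.014 1514 [-0.03  -0.022] [0.03  0.023]
0.018 1681 [-0.03  -0.023] [0.03  0.024]
0.022 2148 [-0.03  -0.025] [0.03  0.025]
0.026 2455 [-0.03  -0.025] [0.03  0.026]
0.03 512 [-0.03  -0.013] [0.03  0.013]
0.034 555 [-0.03  -0.012] [0.03  0.013]
0.038 1098 [-0.03  -0.012] [0.03  0.013]
0.042 244 [-0.03 -0.  ] [0.03  0.016]
0.046 352 [-0.03  0.01] [0.03  0.016]
```

View pics/w4.png

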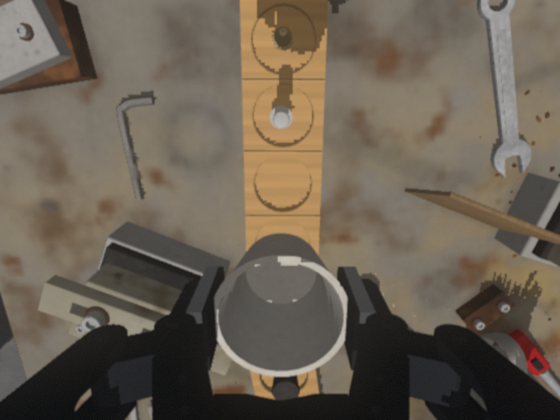

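The nozzle (283,38) and bolt (281,117) stand in their pockets. The crucible hangs level between the fingers at (281,315), above the third pocket.

Call:
servo_tool --increments '[0,0,4,0,1,0,0,5,0,1,0,0,4,0,1,0,0,3,0,1,0,0,1.2,0,1,0,0,0.2,0,1,0,0,0,0,1,0,0,0,0,1]'

```text
time_s: 22.68
tool_pos: [0.5278, 0.1365, 0.0398]
tool_rot: [2.274, 2.166, 0.002]
wrist_force: [0.6, -0.2, -1.5]
grip_width: 0.0467
grasp_force: 41.2
```

Call:
servo_tool --increments '[-0.1,0,0.2,0,1,0,0,0.2,0,1,0,0,0.1,0,1,0,0,0,0,1,0,0,0,0,1]'

```text
time_s: 23.3
tool_pos: [0.5272, 0.1355, 0.0341]
tool_rot: [2.275, 2.166, 0.0]
wrist_force: [-1.5, -0.0, 5.2]
grip_width: 0.0469
grasp_force: 41.6
```

Call:
servo_tool --increments '[0,0,0,0,0.4,0,0,0,0,0.3,0,0,0,0,0,0,0,0,0,0,0,0,0,0,0,0,0,-3,0,0,0,0,-5,0,0,0,0,-6,0,0,0,0,-4,0,0]'

```text
time_s: 24.42
tool_pos: [0.5275, 0.1355, 0.2166]
tool_rot: [2.274, 2.165, 0.003]
wrist_force: [0.5, -0.2, -0.2]
grip_width: 0.0855
grasp_force: 0.0
```

Call:
servo_tool --increments '[-5.3,0.1,0,0,0,-5.3,0.1,0,0,0,-5.3,0.1,0,0,0,-5.2,0.1,0,0,0,0,0,0,-8.7,0,0,0,0,0,0,0,0,0,0,0]'

```text
time_s: 25.3
tool_pos: [0.5208, -0.075, 0.2138]
tool_rot: [-2.107, -2.33, 0.0]
wrist_force: [-0.4, 0.2, -0.3]
grip_width: 0.0851
grasp_force: 0.0
```

Call:
servo_tool --increments '[0,0.05,5,0,0,0,0,5,0,0,0,0,5,0,0,0,0,2.5,0,0,0,0,1.2,0,0,0,0,0,0,0,0,0,0,0,0]'

```text
time_s: 26.18
tool_pos: [0.5221, -0.0755, 0.0279]
tool_rot: [2.103, 2.331, 0.001]
wrist_force: [-0.6, -0.5, 0.0]
grip_width: 0.0852
grasp_force: 0.0
```

Call:
servo_tool --increments '[0,0,0.2,0,0,0,0,0,0,1,0,0,0,0,1,0,0,0,0,1,0,0,0,0,1,0,0,0,0,1,0,0,0,0,1,0,0,0,0,1]' --grip_force 40

```text
time_s: 27.18
tool_pos: [0.5214, -0.0755, 0.0251]
tool_rot: [2.104, 2.333, 0.0]
wrist_force: [-0.8, 0.1, 6.5]
grip_width: 0.0277
grasp_force: 39.5
```

Call:
servo_tool --increments '[0,0,-1,0,1,0,0,-3,0,1,0,0,-5,0,1,0,0,-5,0,1,0,0,-4,0,1,0,0,0,0,1]'

```text
time_s: 27.92
tool_pos: [0.5226, -0.0757, 0.2081]
tool_rot: [2.101, 2.329, 0.004]
wrist_force: [0.5, 0.0, -0.3]
grip_width: 0.0274
grasp_force: 39.5
```

Call:
servo_tool --increments '[5.1,0.6,0,0,1,5.1,0.6,0,0,1,5,0.6,0,0,1,0,0,0,8.7,1,0,0,0,0,1,0,0,0,0,1]'

```text
time_s: 28.68
tool_pos: [0.5234, 0.0771, 0.2043]
tool_rot: [-2.272, -2.169, 0.001]
wrist_force: [0.7, -0.9, -0.4]
grip_width: 0.0276
grasp_force: 39.5
```

```bash
python3 look.py w5
```

```text
[0.5234 0.0771 0.2043] [-2.272e+00 -2.169e+00  1.000e-03] 0.027556101350470395
standing:
[0.52  0.187 0.03 ] [0.539 0.203 0.073] topmid [0.5291 0.1963 0.0698]
[0.502 0.111 0.03 ] [0.551 0.16  0.063] topmid [0.5266 0.1356 0.0597]
pockets:
2900 ((531.09814453125, 197.20982360839844), 26.075254440307617)
2521 ((525.100830078125, 76.67118072509766), 25.959505081176758)
1443 ((525.8377685546875, -136.40187072753906), 25.666027069091797)
held, per height rel TCP:
-0.006 113 [-0.011  0.005] [0.011 0.013]
-0.002 156 [-0.014 -0.001] [0.014 0.013]
0.002 267 [-0.023  0.001] [0.025 0.014]
0.006 465 [-0.027  0.001] [0.026 0.014]
0.01 549 [-0.028 -0.011] [0.027 0.014]
0.014 591 [-0.028 -0.012] [0.027 0.015]
0.018 3885 [-0.028 -0.013] [0.027 0.015]
0.022 1268 [-0.028 -0.013] [0.027 0.015]
0.026 567 [-0.028 -0.012] [0.027 0.013]
0.03 468 [-0.027 -0.011] [0.027 0.013]
0.034 1018 [-0.02  -0.012] [0.02  0.013]
0.038 477 [-0.03 -0.01] [0.03  0.014]
0.042 770 [-0.03  -0.009] [0.03  0.015]
0.046 922 [-0.03  -0.012] [0.03  0.016]
```

View pics/w5.png

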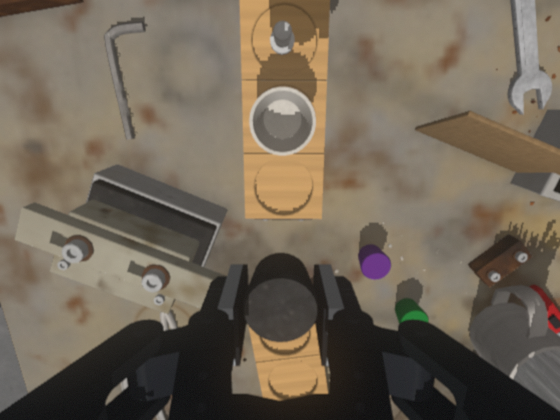

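The crucible stands in pocket 3 (282,121) and the bolt in pocket 2 (282,38). The black stopper is held level at (281,303), and pocket 4 is at (283,187).

Call:
servo_tool --increments '[-0.1,0.1,4,0,1,0,0,5,0,1,0,0,4,0,1,0,0,3,0,1,0,0,1.2,0,1,0,0,0.2,0,1,0,0,0,0,1,0,0,0,0,1]'

```text
time_s: 29.72
tool_pos: [0.5252, 0.0765, 0.0318]
tool_rot: [2.274, 2.166, 0.002]
wrist_force: [0.1, -0.2, -0.9]
grip_width: 0.0276
grasp_force: 39.5
```

Call:
servo_tool --increments '[0,0,0.3,0,1,0,0,0.2,0,1,0,0,0.1,0,1,0,0,0,0,1,0,0,0,0,1]'

```text
time_s: 30.35
tool_pos: [0.5245, 0.0765, 0.025]
tool_rot: [-2.275, -2.166, 0.0]
wrist_force: [-1.7, -0.1, 5.5]
grip_width: 0.0275
grasp_force: 39.9
```

Contact. Next I'll release, rise, and move left for a final check.

Call:
servo_tool --increments '[0,0,0,0,0.6,0,0,0,0,0.4,0,0,0,0,0,0,0,0,0,0,0,0,0,0,0,0,0,-3,0,0,0,0,-5,0,0,0,0,-6,0,0,5,0,-6,0,0,5,0,0,0,0,0,0,0,0,0,0,0,0,0,0]'

```text
time_s: 31.85
tool_pos: [0.5287, 0.1662, 0.2124]
tool_rot: [-2.274, -2.167, 0.001]
wrist_force: [-0.2, 0.5, 0.2]
grip_width: 0.085
grasp_force: 0.0
```

```bash
python3 look.py w6 | sed '/held/,$d'
```

```text
[0.5287 0.1662 0.2124] [-2.274e+00 -2.167e+00  1.000e-03] 0.08500510869123996
standing:
[0.527 0.251 0.036] [0.54  0.264 0.06 ] topmid [0.5334 0.2573 0.0572]
[0.52 0.19 0.03] [0.539 0.205 0.073] topmid [0.5293 0.1964 0.0696]
[0.502 0.111 0.03 ] [0.551 0.161 0.063] topmid [0.5268 0.1361 0.0597]
[0.51  0.063 0.03 ] [0.538 0.092 0.048] topmid [0.524  0.0772 0.0452]
pockets:
2790 ((534.08203125, 257.0160217285156), 25.981426239013672)
2169 ((531.1455688476562, 196.25167846679688), 26.377056121826172)
593 ((528.061767578125, 137.0134735107422), 25.826356887817383)
904 ((525.0668334960938, 75.56214904785156), 25.970664978027344)
721 ((519.7833862304688, -73.90388488769531), 25.22789764404297)
```

View pics/w6.png

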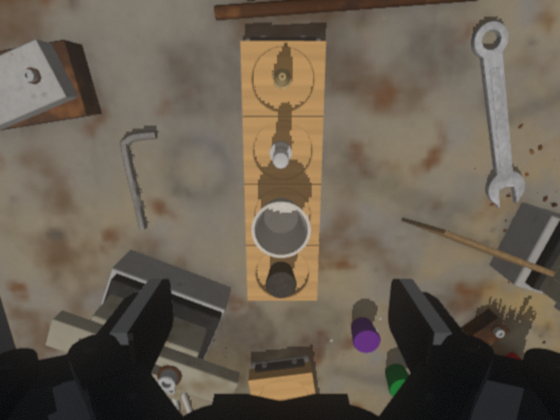

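All four parts stand upright, within about 2 mm of their pocket centres: nozzle (283,77), bolt (281,155), crucible (281,230), stopper (282,280). The gripper is empty and clear.

```bash
python3 -c "
from bench import r
print(r.finish_job())"
```

```text
the job is handed in; nothing more can be done
None
```

I moved the four parts to the empty rack in reverse order (left to right: nozzle, bolt, crucible, stopper) and handed the job in at about 32 s; the last check showed each upright, let go and within about 2 mm of its pocket centre.

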